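Load the tealight tray and index the stamping slide

TASK

Pick up the small tray with the two tealights by its wooden handle and slide it into the slotted holder on the stamping station's carriage, fully home against the back stop. Then, by the same handle, slide the carriage along its rails towards the stamping head until you feel the ball click into the notch, without running past it. Finish there still gripping the handle, with the tealights sitting in the tray and the other things on the table left alone.

Things in the scene. Friction and masses are not known exactly. Their poses are not given: they have to be found in the camera images.
- tray: Flat bare-metal tray with two tealights, 0.10 to 0.20 kg. Origin: centre of the underside of its plate, 60 (x) x 108 (y) x 4 mm, z up; the plate's y edges run in the holder's slots. On the plate a rim box 50 x 88 mm, its top 15.5 mm above the underside, has two cells side by side in y. It starts flat on the table, to the right (-y) of the station, handle nearest the robot.
- handle (a point): Point on the tray's upright wooden handle to put the TCP at: 45 mm above the tray's underside, at tray x = -75 mm, y = 0 (tray axes). The handle is 26 (x) x 14 (y) mm and 60 mm high from the underside; pinch it across y from above. A tongue 30 mm wide, 4 mm thick, joins it to the plate.
- candle_a: Tealight lying loose in the tray's -y cell (cell 39 x 44 mm): aluminium-cased disc 36 mm across, 17 mm high, 20 g; origin at the centre of its underside, 6.5 mm above the tray's underside, about 21 mm from the tray's origin.
- candle_b: The other tealight, alike, in the tray's +y cell.
- station: Fixed stamping station: aluminium base plate, x -40 to +110 mm, y -180 to +180 mm, 10 mm thick, with two round rails along y. Origin: on the table, midway between the rails, mid-length; z up. Its -x side faces the robot. The carriage, with the tray holder on it, runs along y.
- seat (a point): On the carriage, axes as the station's: where the tray's origin lies when the tray is fully home, tray axes then along these. On the holder's floor, 30 mm above the table. Slots 112 mm wide inside (2 mm play a side) and 10 mm high (tray plate 4 mm); lips over the slots from y = +-50 mm outward, 4 mm thick. Back stop face at x = +30 mm. Open above the middle.
- mouth (a point): Open front of the holder, at floor height, 36 mm towards -x of the seat (axes as the station's). The tray slides in here along +x. In front of it flared side guides 14 mm high reach 20 mm further, widening to about 130 mm, and a floor lip slopes down for 14 mm.
- carriage (a joint): Travel of the carriage along the station's +y axis, m, 0 to 0.2; the seat lies at station x = 0, y = -0.10 + this value. Starts between 0 and 0.03; the notch is always 65 mm or more further on, towards +y. Rail drag about 2 N; it stays where it is left.
- ball (a point): Centre, at rest, of the steel ball (10 mm across) of the spring plunger on the carriage's back: 64 mm to +x of the seat and 6 mm above it. Axes as the station's.
- notch (a point): Where the ball's centre lies when it sits in the notch (axes as the station's): between two upright rounded steel ridges, crests 7 mm either side of it in y, on a steel block behind the rails whose place along y differs each time. The push rises to 8 to 10 N from 14 mm to 7 mm before the notch, then the ball snaps in and the push drops or reverses; a like push would be needed to leave.
- head (a point): Midway between the two round stamps (26 mm across, 21 mm either side in y) of the fixed stamping head on the notch block, at their lower faces, 75 mm above the table; level with the notch in y, 15 mm to +x of the seat line. Arm and stamps reach up to 117 mm; nothing of it reaches more than 13 mm towards -x from here.
- paper_cup: Bystander: white paper cup, 76 mm across, 95 mm high; origin at the centre of its underside. Leave alone.
- wire_spool: Bystander: spool of copper wire, 52 mm across, 38 mm high; origin at the centre of its underside. Leave alone.
- calculator: Bystander: black desk calculator, 140 x 85 x 18 mm lying flat; origin at the centre of its underside. Leave alone.

How it is judged:
By the outcome, as a careful person would: the job done as asked, in the order asked, and still so for the second after the job is handed in, while the arm keeps its last pose, push and grip.
It also fails if it takes over 67 s, if anything falls off the work surface, if the arm or the gripper's body presses on something with over 40 N, if the wrist force passes 120 N, or if a joint passes its speed limit or range.

ROBOT

A 6-joint arm with a two-finger parallel gripper is mounted at the origin on the work surface. World frame = base frame: x ahead of the robot, y to its left, z up, the work surface at z = 0. Lengths are in m, angles in rad, forces in N, time in s.
With the tool pointing down it reaches from about 0.375 to 0.9 m from the base axis. Payload 3.1 kg.
Tool frame: the origin (TCP) lies between the finger pads, 19 mm behind the fingertips; this is the grasp point; z points along the fingers, y is the line along which they close (so a half turn about z gives the same grasp; the last joint's range is limited). The gripper opens to 85 mm and grips with 20 to 120 N. Pads are 22 mm wide; open, the fingers measure 114 mm over their backs; the gripper's body (76 mm by 85 mm) begins 54 mm behind the grasp point. The pads swing forward as they close: fully open they stand 13 mm farther back than shut.
Start: joints at [1.103, 0.527, 1.433, -0, 1.181, -0.178], TCP at [0.179, 0.599, 0.25] pointing down, gripper open.
Joint ranges: [-3.08, 3.08], [-0.75, 2.2], [0.22, 2.44], [-1.43, 4.57], [0, 2.65], [-2.85, 2.85]. Speed limits (rad/s): [2.79, 2.79, 3.14, 3.14, 3.14, 3.14].

INTERFACE

Orientations are given as a unit quaternion [x, y, z, w].
In Python, from station import manip, cams, sensors, job gives the robot as it stands (manip), with the cameras (cams), the readings (sensors) and the job (job).
- The arm moves only by the shell command python3 drive.py 'ROWS' [FORCE]. ROWS is rows parted by semicolons, their numbers by spaces, 1 to 20 of them, each of 5 numbers: dx, dy, dz in m, then a turn about the tool's z in rad, then the opening from 0.0 (shut) to 1.0 (fully open); each row is the pose to reach, as a shift and turn from the pose commanded when the command began, along the tool's axes at that moment; what a row does not reach only later rows make up. A row lasts 1/10 s, in which the tool goes at most 0.05 m and 0.15 rad, less where a joint would pass 70% of its speed; a pose out of reach is approached as far as the arm can. The fingers move at their own pace and stop on an object; FORCE is the grip in N (left out, the last holds). Time passes only in rows, so rows that do not move let the fingers close. It prints the time, the measured TCP pose, the force, the opening and the grip force at its end.
- sensors.sense(): the state, without advancing time (a new reading comes with each control period).
- cams.snapshot(name): name is "scene" or "top" or "wrist"; returns a dict with "pixels" (480x640x3 uint8, red, green, blue), "range_z" (480x640 float32, m along the optical axis (not along the pixel's ray), 0 where there is no reading), "fov_y" (degrees; the focal length in pixels is half the picture's height over the tangent of half this angle, whatever the lens; pixels are square), "cx", "cy" (the principal point, pixels), "R" (3x3) and "t" (3): a world point X has camera coordinates R X + t; the wrist camera has in their place "hand_eye" (4x4, takes a point from camera to tool coordinates, whose origin is the TCP and whose axes are the flange's). Camera axes: x right, y down, z forward; pixel columns grow to the right and rows downward; lengths in m; the calibration is good to about 2 mm. A picture is of the moment at which its call begins: read the wrist's pose just before it.
- job.sign_off(): hands the job in; it is judged then, once.
The state is a dict: "t": time; "q": joint angles; "qd": joint speeds; "tau": joint torques, N m; "tcp_pos": TCP position; "tool_rot": TCP orientation; "force": force on the tool from outside, world axes, zero at the start; "ft_torque": the same for the moment, N m; "finger_gap": opening from 0.0 (shut) to 1.0 (fully open); "gripper_force": force on a finger pad.
Only numpy, scipy, OpenCV 4.12 (cv2) and the standard library are available. Lean on these libraries where they do the work, as an engineer would, in place of code of your own. Each camera call takes 0.05 s, during which the arm holds its last target. There are 200 camera calls.

## Working session

There is one attempt and no reset: what is moved stays moved. The work goes in short steps, Python scripts to look and compute and a shell command to move; the robot and the scene stay as the last step left them, time stands still between calls to the robot, and variables do not carry over. Pictures are saved under pics/ and viewed, at most 10 in all, crops included, and the job is handed in when it is done.

```bash
ls; mkdir -p pics; python3 - <<'E'
from station import manip, cams, sensors, job
import cv2
s=sensors.sense();print(s['t'],s['tcp_pos'],s['tool_rot'],s['finger_gap'],s['force'])
import pickle
d={n:cams.snapshot(n) for n in('scene','top')}
pickle.dump(d,open('pics/d.pkl','wb'))
for n in d:
  cv2.imwrite(f'pics/{n}0.png',d[n]['pixels'][:,:,::-1]);print(n,d[n]['fov_y'],d[n]['R'],d[n]['t'])
E
```

```text
drive.py
pics
station.py
0.0 [0.17825367 0.59831259 0.24901008] [ 1.44389657e-01  9.89520277e-01 -1.05936015e-03 -3.55918129e-04] 1.0041917023549058 [0.61728463 0.18893989 0.59049812]
scene 50.012324635396595 [[-0.53234071  0.84644687 -0.01187757]
 [ 0.4614438   0.27838738 -0.84235983]
 [-0.70970627 -0.45390326 -0.53878459]] [ 0.28924627 -0.21187715  1.55392421]
top 52.302078596654965 [[-0.01135529 -0.99992716 -0.00409083]
 [-0.99508586  0.01170256 -0.09832182]
 [ 0.09836254  0.00295425 -0.99514626]] [0.05532906 0.56563868 0.97206773]
```

View pics/scene0.png

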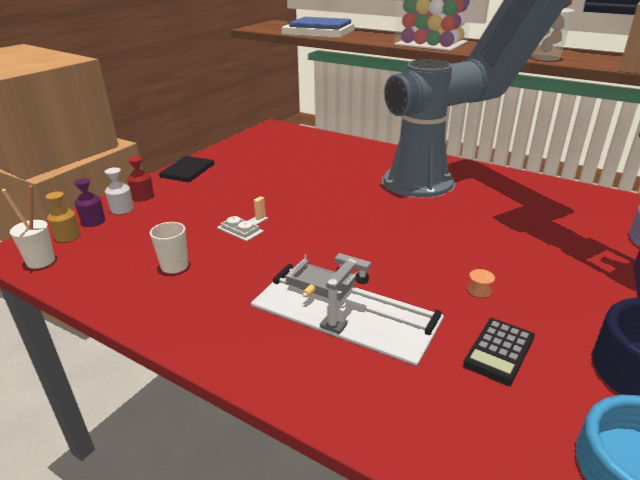

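View pics/top0.png

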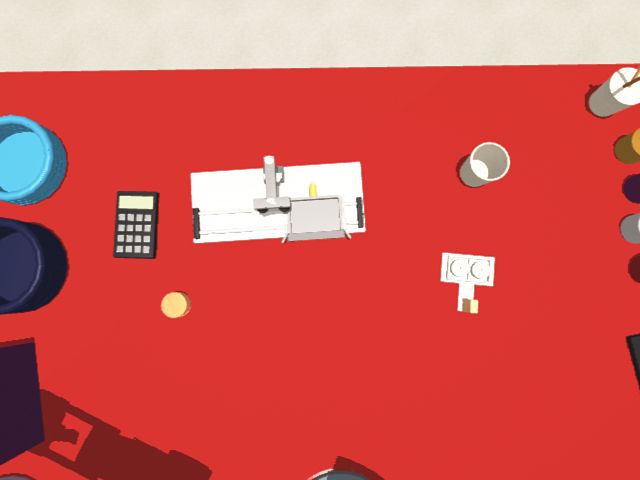

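The scene view shows the tray behind the station and clear of the cup. In the top view the tray is at about (468,270), its handle at (470,305), the station at (278,202), the carriage at (316,216) and the head near (270,195). I'll enlarge both parts.

```bash
python3 - <<'E'
import pickle,cv2
im=pickle.load(open('pics/d.pkl','rb'))['top']['pixels'][:,:,::-1]
cv2.imwrite('pics/st.png',cv2.resize(im[150:255,180:380],None,fx=4,fy=4,interpolation=cv2.INTER_CUBIC))
cv2.imwrite('pics/tr.png',cv2.resize(im[240:325,430:510],None,fx=7,fy=7,interpolation=cv2.INTER_CUBIC))
E
```

```text
(no output)
```

View pics/st.png

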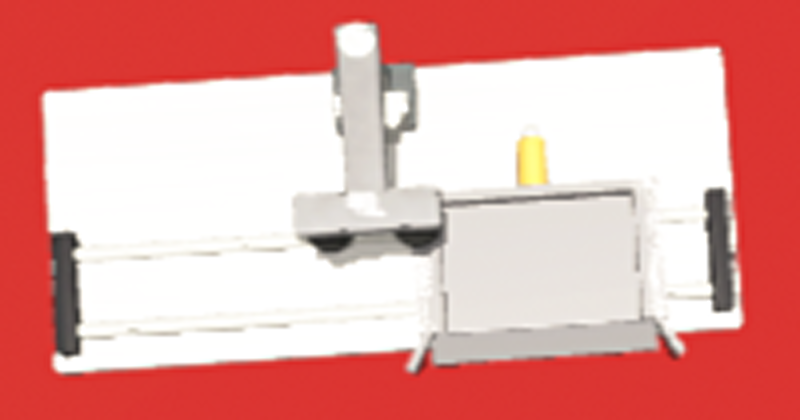

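View pics/tr.png

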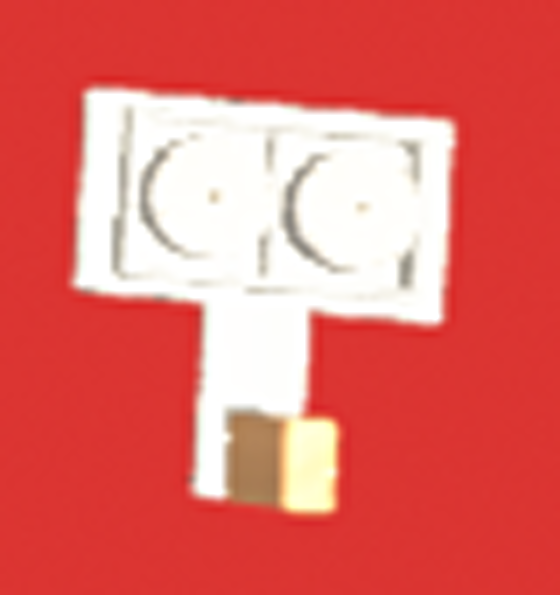

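The station crop shows base corners (43,92), (720,47), (742,326) and (55,372), guide tips (412,370) and (680,352), lip inner edges u≈442 and 635, the ball tip at (530,130) and the stamps at (330,240) and (418,237). The tray crop shows plate corners (85,90), (455,120), (440,323) and (75,290), and handle top corners (285,418), (337,420), (333,512) and (282,508).

```bash
cat > h.py <<'E'
import numpy as np
def px(c,uv,z):
    f=240/np.tan(np.radians(c['fov_y']/2)); R=np.array(c['R']);t=np.array(c['t'])
    o=-R.T@t; d=R.T@np.array([(uv[0]-c['cx'])/f,(uv[1]-c['cy'])/f,1])
    return o+d*(z-o[2])/d[2]
def fit(model,pts):  # 2D rigid
    m=np.array(model,float);p=np.array(pts)[:,:2];mc=m.mean(0);pc=p.mean(0)
    a=(m-mc);b=(p-pc);th=np.arctan2((a[:,0]*b[:,1]-a[:,1]*b[:,0]).sum(),(a*b).sum())
    R=np.array([[np.cos(th),-np.sin(th)],[np.sin(th),np.cos(th)]]);t=pc-R@mc
    return t,th,np.abs(a@R.T-b).max(),R
E
python3 - <<'E'
import pickle,numpy as np,cv2
from h import *
np.set_printoptions(precision=4,suppress=True)
c=pickle.load(open('pics/d.pkl','rb'))['top']
S=lambda u,v:((u+.5)/4+180-.5,(v+.5)/4+150-.5)
T=lambda u,v:((u+.5)/7+430-.5,(v+.5)/7+240-.5)
print(c['cx'],c['cy'])
P=[px(c,T(*q),.004) for q in[(85,90),(455,120),(440,323),(75,290)]]
t,th,e,R=fit([(.03,.054),(.03,-.054),(-.03,-.054),(-.03,.054)],P);print('tray',t,th,e,'handle pred',t+R@[-.075,0])
H=[px(c,T(*q),.06) for q in[(285,418),(337,420),(333,512),(282,508)]];print('handle top',np.mean(H,0),np.ptp(H,0))
P=[px(c,S(*q),.010) for q in[(43,92),(720,47),(742,326),(55,372)]]
t,th,e,R=fit([(.11,.18),(.11,-.18),(-.04,-.18),(-.04,.18)],P);print('station',t,th,e)
L=lambda q,z:R.T@(px(c,S(*q),z)[:2]-t)
print('ball',L((530,130),.036),'plunger',L((533,160),.036))
print('lip edges',L((442,260),.044),L((635,250),.044))
print('guides tips',L((412,370),.044),L((680,352),.044),'mouth floor',L((445,332),.03),L((648,322),.03))
print('backstop',L((540,197),.044))
print('stamps',L((330,240),.075),L((418,237),.075),'block',L((375,100),.045))
print('arm',L((358,120),.117),'bar',L((297,215),.1),L((442,210),.1))
Rc=np.array(c['R']);f=240/np.tan(np.radians(c['fov_y']/2))
for q in[(370,215),(358,120),(540,260),(540,192),(430,260),(533,160),(400,75),(665,340)]:
    u,v=np.round(S(*q)).astype(int);z=c['range_z'][v,u];w=Rc.T@(np.array([(u-c['cx'])/f*z,(v-c['cy'])/f*z,z])-c['t']);print(q,w,R.T@(w[:2]-t))
E
```

```text
313.2317689069059 240.51427313334673
tray [ 0.5055 -0.2709] -0.09885534615624994 0.00130528916833747 handle pred [ 0.4308 -0.2635]
handle top [ 0.4311 -0.2631  0.06  ] [0.0261 0.0164 0.    ]
station [0.6159 0.1217] 0.05546315248913178 0.0006502913773053787
ball [ 0.066  -0.0759] plunger [ 0.0503 -0.0763]
lip edges [ 0.0005 -0.0269] [-0.001  -0.1247]
guides tips [-0.0543 -0.0084] [-0.0543 -0.1436] mouth floor [-0.0346 -0.0255] [-0.0364 -0.1295]
backstop [ 0.0294 -0.0785]
stamps [0.0092 0.026 ] [ 0.0078 -0.0172] block [0.0848 0.002 ]
arm [0.0584 0.0055] bar [0.0181 0.0386] [ 0.0159 -0.0307]
(370, 215) [0.6291 0.1251 0.1174] [0.0133 0.0026]
(358, 120) [0.6729 0.1306 0.1181] [0.0574 0.0056]
(540, 260) [0.619  0.0446 0.0277] [-0.0012 -0.0772]
(540, 192) [0.6518 0.0442 0.0415] [ 0.0316 -0.0795]
(430, 260) [0.6169 0.1011 0.0459] [-0.0002 -0.0206]
(533, 160) [0.6677 0.048  0.045 ] [ 0.0476 -0.0765]
(400, 75) [0.7208 0.1168 0.0182] [ 0.1045 -0.0108]
(665, 340) [ 0.5802 -0.0204 -0.003 ] [-0.0435 -0.14  ]
```

The station and tray fits agree to about 1 mm with the sizes given. The carriage is at about 0.024 and the notch at about 0.104, so the push is roughly 80 mm. Next I work out the shifts.

```bash
cat >> h.py <<'E'
from scipy.spatial.transform import Rotation as Ro
def shift(s,target,ydir=None):
    "tool-axis shift to a world TCP target, and turn to bring tool y to world angle ydir"
    R=Ro.from_quat(s['tool_rot']).as_matrix()
    d=R.T@(np.array(target)-s['tcp_pos'])
    a=None if ydir is None else -((ydir-np.arctan2(R[1,1],R[0,1])+np.pi/2)%np.pi-np.pi/2)
    return np.round(d,4),None if a is None else round(a,4)
E
python3 - <<'E'
from station import manip, cams, sensors, job
from h import *
s=sensors.sense()
for p in[(.40,.2,.25),(.431,-.263,.2)]: print(shift(s,p,np.pi/2-.0989))
E
```

```text
(array([-0.3263, -0.3184, -0.0004]), np.float64(-0.1909))
(array([-0.4884, -0.7531,  0.0504]), np.float64(-0.1909))
```

```bash
python3 drive.py '-.326 -.318 0 -.1 .7;-.326 -.318 0 -.1 .7;-.326 -.318 0 -.1 .7;-.326 -.318 0 -.1 .7;-.326 -.318 0 -.1 .7;-.326 -.318 0 -.1 .7;-.326 -.318 0 -.1 .7;-.326 -.318 0 -.1 .7;-.326 -.318 0 -.1 .7;-.488 -.753 .05 -.191 .7;-.488 -.753 .05 -.191 .7;-.488 -.753 .05 -.191 .7;-.488 -.753 .05 -.191 .7;-.488 -.753 .05 -.191 .7;-.488 -.753 .05 -.191 .7;-.488 -.753 .05 -.191 .7;-.488 -.753 .05 -.191 .7;-.488 -.753 .05 -.191 .7;-.488 -.753 .05 -.191 .7;-.488 -.753 .05 -.191 .7' 30
python3 - <<'E'
from station import manip, cams, sensors, job
from h import *
import cv2
s=sensors.sense();w=cams.snapshot('wrist')
print(s['tcp_pos'],shift(s,(.431,-.263,.048),np.pi/2-.0989),s['qd'])
cv2.imwrite('pics/w1.png',w['pixels'][:,:,::-1])
# project expected handle top & tray corners
f=240/np.tan(np.radians(w['fov_y']/2));T=np.array(w['hand_eye']);R=Ro.from_quat(s['tool_rot']).as_matrix()
for n,p in[('handle top',(.431,-.263,.06)),('tray',(.5055,-.2709,.004))]:
    q=T[:3,:3].T@(R.T@(np.array(p)-s['tcp_pos'])-T[:3,3]);print(n,f*q[0]/q[2]+w['cx'],f*q[1]/q[2]+w['cy'])
E
```

```text
t: 2.1
tcp_pos: [0.4314, -0.2659, 0.1994]
tool_rot: [0.052, 0.999, -0.001, 0.0]
force: [-0.3, 0.8, 1.0]
finger_gap: 0.697
gripper_force: 0.0
[ 0.43141282 -0.26589837  0.19943653] (array([0.0009, 0.003 , 0.1514]), np.float64(-0.0042)) [ 0.05293252 -0.03267523  0.07339135  0.02133307  0.02969576  0.02050589]
handle top 326.0517477789876 236.01895912416393
tray 325.2195555640327 299.51938129778097
```

View pics/w1.png

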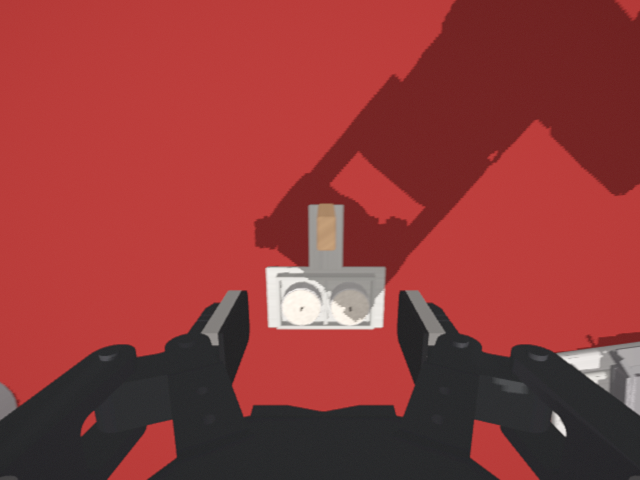

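The wrist view shows the handle top at about (326,232) against a predicted (326,236), and the tray at (326,298) against a predicted (325,300), so they agree. I descend and grip.

```bash
python3 drive.py '0 0 .04 0 .7;0 0 .08 0 .7;0 0 .11 0 .7;0 0 .13 0 .7;0 0 .145 0 .7;0 0 .151 0 .7;0 0 .151 0 .7;0 0 .151 0 .7' 40
python3 drive.py '0 0 0 0 0;0 0 0 0 0;0 0 0 0 0;0 0 0 0 0;0 0 0 0 0;0 0 0 0 0;0 0 0 0 0;0 0 0 0 0;0 0 0 0 0;0 0 0 0 0' 60
```

```text
t: 2.95
tcp_pos: [0.4313, -0.2616, 0.0497]
tool_rot: [0.049, 0.999, -0.0, 0.0]
force: [-0.6, 0.9, -0.3]
finger_gap: 0.7
gripper_force: 0.0
t: 3.95
tcp_pos: [0.4315, -0.2628, 0.0498]
tool_rot: [0.049, 0.999, -0.001, 0.001]
force: [0.6, -0.8, 5.9]
finger_gap: 0.153
gripper_force: 59.9
```

```bash
python3 drive.py '0 0 0 0 0;0 0 0 0 0;0 0 -.01 0 0;0 0 -.025 0 0;0 0 -.045 0 0;0 0 -.06 0 0;0 0 -.06 0 0;0 0 -.06 0 0' 100
python3 - <<'E'
from station import manip, cams, sensors, job
from h import *
s=sensors.sense();print(s['tcp_pos'],s['force'],s['ft_torque'],s['finger_gap'])
for x in(-.18,-.075):
  c,n=np.cos(.0555),np.sin(.0555);p=np.array([.6159,.1217])+np.array([[c,-n],[n,c]])@[x,-.076]
  print(p,shift(s,(*p,.0828),np.pi/2+.0555))
E
```

```text
t: 4.75
tcp_pos: [0.4307, -0.2618, 0.109]
tool_rot: [0.049, 0.999, 0.0, -0.0]
force: [0.0, -0.2, -2.3]
finger_gap: 0.147
gripper_force: 97.3
[ 0.43071774 -0.26182138  0.10900391] [ 1.75147731e-03 -2.15768782e-01 -2.27291153e+00] [ 0.04509854  0.12920266 -0.02504343] 0.1470602602382628
[0.44039299 0.03583215] (array([0.0197, 0.2972, 0.0263]), np.float64(-0.1542))
[0.54523131 0.04165666] (array([-0.084 ,  0.3133,  0.0263]), np.float64(-0.1542))
```

```bash
python3 drive.py '.001 .01 0 -.01 0;.002 .03 0 -.03 0;.004 .06 0 -.05 0;.007 .1 0 -.07 0;.01 .14 0 -.09 0;.012 .18 0 -.11 0;.014 .22 0 -.13 0;.017 .255 0 -.145 0;.019 .28 0 -.154 0;.02 .292 0 -.154 0;.02 .297 .01 -.154 0;.02 .297 .02 -.154 0;.02 .297 .026 -.154 0;.02 .297 .026 -.154 0;.02 .297 .026 -.154 0'
python3 - <<'E'
from station import manip, cams, sensors, job
from h import *
import cv2,pickle
s=sensors.sense();d={n:cams.snapshot(n) for n in('top','wrist')}
print(s['tcp_pos'],s['force'],shift(s,(.5452,.0417,.0828),np.pi/2+.0555))
pickle.dump((s,d),open('pics/d2.pkl','wb'))
im=d['top']['pixels'][:,:,::-1];cv2.imwrite('pics/t2.png',cv2.resize(im[165:315,240:400],None,fx=4,fy=4,interpolation=cv2.INTER_CUBIC))
cv2.imwrite('pics/w2.png',d['wrist']['pixels'][:,:,::-1])
E
```

```text
t: 6.25
tcp_pos: [0.4404, 0.0345, 0.0825]
tool_rot: [-0.027, 1.0, 0.0, -0.0]
force: [-0.5, -0.4, -1.9]
finger_gap: 0.147
gripper_force: 97.5
[0.44038409 0.0345484  0.08254784] [-0.51133264 -0.40624484 -1.87737675] (array([-0.105 ,  0.0015, -0.0003]), np.float64(-0.002))
```

View pics/w2.png

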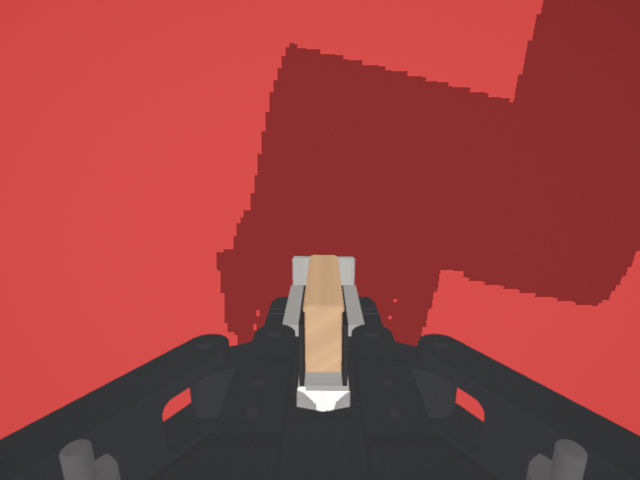

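View pics/t2.png

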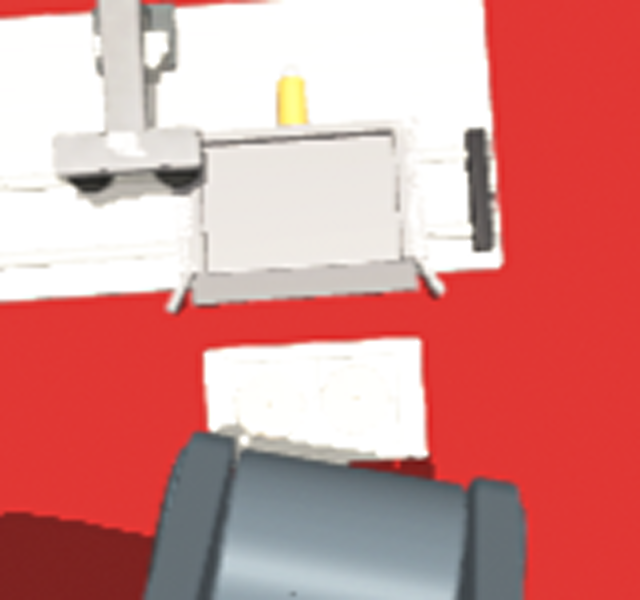

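The wrist view shows the handle centred in the pads. The top view shows the tray in front of the mouth, with front corners (204,350) and (420,338) and back corner (428,457). I check its height and offset against the carriage.

```bash
python3 - <<'E'
import pickle
from h import *
np.set_printoptions(precision=4,suppress=True)
s,d=pickle.load(open('pics/d2.pkl','rb'));c=d['top']
S=lambda u,v:((u+.5)/4+240-.5,(v+.5)/4+165-.5)
th=.0555;R=np.array([[np.cos(th),-np.sin(th)],[np.sin(th),np.cos(th)]]);t=np.array([.6159,.1217])
L=lambda q,z:R.T@(px(c,S(*q),z)[:2]-t)
for q in[(204,350),(420,338),(428,457)]:print('tray',L(q,.036))
print('floor lip',L((196,303),.026),L((418,288),.026),'lip edges',L((205,230),.044),L((397,220),.044),'slot floor',L((203,269),.03),L((413,261),.03),'ball',L((291,72),.036),'tips',L((174,308),.044),L((437,292),.044))
Rc=np.array(c['R']);f=240/np.tan(np.radians(c['fov_y']/2))
print('heights at tray x rows')
for v in(345,352,360,425,440,450):
  o=[]
  for u in range(215,420,12):
    a,b=np.round(S(u,v)).astype(int);z=c['range_z'][b,a];w=Rc.T@(np.array([(a-c['cx'])/f*z,(b-c['cy'])/f*z,z])-c['t']);o.append(w[2])
  print(v,np.array(o)*1000//1)
E
```

```text
tray [-0.0749 -0.0228]
tray [-0.0762 -0.1323]
tray [-0.1364 -0.1319]
floor lip [-0.0498 -0.0197] [-0.0497 -0.1338] lip edges [-0.0149 -0.0274] [-0.0164 -0.1246] slot floor [-0.033  -0.0246] [-0.0361 -0.132 ] ball [ 0.0649 -0.0762] tips [-0.0534 -0.0094] [-0.0542 -0.142 ]
heights at tray x rows
345 [ 0. -3. -1. -1. -1. -4. 34. 35. 36. 36. 35. 37. 33. 36. 35. 35. 37. 34.]
352 [36. 38. 35. 35. 36. 34. 44. 51. 49. 47. 45. 48. 46. 47. 45. 44. 35. 34.]
360 [36. 33. 50. 47. 46. 36. 40. 36. 41. 38. 38. 36. 35. 38. 37. 35. 31. 36.]
425 [33. 37. 39. 58. 59. 58. 54. 56. 39. 37. 52. 56. 57. 56. 43. 36. 48. 35.]
440 [376. 375.  39.  40.  38.  39.  38.  39.  36.  37.  35.  38.  37.  36.
  36.  44.  46.  36.]
450 [380. 380.  36. 365.  47.  46.  49.  46.  49.  48.  47.  46.  46.  35.
  34.  36.  38.  32.]
```

The tray is 1.5 mm to -y of the carriage centre, with its underside at about 32 mm, inside the slot height. I shift it and insert.

```bash
python3 drive.py '0 .0015 0 0 0;-.005 .0015 0 0 0;-.012 .0015 0 0 0;-.02 .0015 0 0 0;-.028 .0015 0 0 0;-.036 .0015 0 0 0;-.044 .0015 0 0 0;-.052 .0015 0 0 0;-.06 .0015 0 0 0;-.06 .0015 0 0 0'
python3 drive.py '-.005 0 0 0 0;-.01 0 0 0 0;-.015 0 0 0 0;-.02 0 0 0 0;-.025 0 0 0 0;-.03 0 0 0 0;-.034 0 0 0 0;-.038 0 0 0 0;-.038 0 0 0 0'
```

```text
t: 7.35
tcp_pos: [0.5022, 0.04, 0.0831]
tool_rot: [-0.028, 1.0, -0.0, 0.001]
force: [0.5, 0.4, -2.1]
finger_gap: 0.147
gripper_force: 97.5
t: 8.25
tcp_pos: [0.539, 0.0423, 0.0831]
tool_rot: [-0.028, 1.0, -0.0, 0.001]
force: [-0.1, 0.6, -1.6]
finger_gap: 0.145
gripper_force: 97.5
```

```bash
python3 drive.py '0 0 .0015 0 0;-.002 0 .0025 0 0;-.004 0 .0025 0 0;-.005 0 .0025 0 0;-.005 0 .0025 0 0'
python3 drive.py '-.001 0 0 0 0;-.002 0 0 0 0;-.002 0 0 0 0'
```

```text
t: 8.75
tcp_pos: [0.5435, 0.0425, 0.0805]
tool_rot: [-0.028, 1.0, -0.0, 0.0]
force: [-0.8, -0.4, -2.2]
finger_gap: 0.144
gripper_force: 97.6
t: 9.05
tcp_pos: [0.5453, 0.0427, 0.0805]
tool_rot: [-0.028, 1.0, -0.0, 0.0]
force: [-0.1, -0.2, -2.5]
finger_gap: 0.141
gripper_force: 97.5
```

```bash
python3 drive.py '-.001 0 0 0 0;-.001 0 0 0 0;-.001 0 0 0 0';python3 drive.py '-.001 0 0 0 0;-.001 0 0 0 0;-.001 0 0 0 0'; python3 drive.py '-.001 0 0 0 0;-.001 0 0 0 0;-.001 0 0 0 0'
```

```text
t: 9.35
tcp_pos: [0.5455, 0.0428, 0.0804]
tool_rot: [-0.028, 1.0, 0.0, -0.001]
force: [-2.1, -0.3, -1.8]
finger_gap: 0.145
gripper_force: 97.7
t: 9.65
tcp_pos: [0.5456, 0.0427, 0.0804]
tool_rot: [-0.028, 1.0, 0.0, -0.002]
force: [-5.1, -1.2, 0.6]
finger_gap: 0.146
gripper_force: 98.0
t: 9.95
tcp_pos: [0.5457, 0.0428, 0.0805]
tool_rot: [-0.028, 1.0, 0.0, -0.003]
force: [-6.9, -1.5, 2.3]
finger_gap: 0.143
gripper_force: 98.5
```

```bash
python3 - <<'E'
from station import manip, cams, sensors, job
from h import *
s=sensors.sense();print(s['force'],s['ft_torque'])
c=cams.snapshot('top');s0=s
th=.0555;R=np.array([[np.cos(th),-np.sin(th)],[np.sin(th),np.cos(th)]])
print(R.T@(s['tcp_pos'][:2]-np.array([.6159,.1217])))
import cv2
cv2.imwrite('pics/t3.png',cv2.resize(c['pixels'][165:255,255:365,::-1],None,fx=6,fy=6,interpolation=cv2.INTER_CUBIC))
E
```

```text
[-6.91148837 -1.51906643  2.31559434] [-0.37115958  0.99336147  0.0437929 ]
[-0.07447919 -0.07490618]
```

View pics/t3.png

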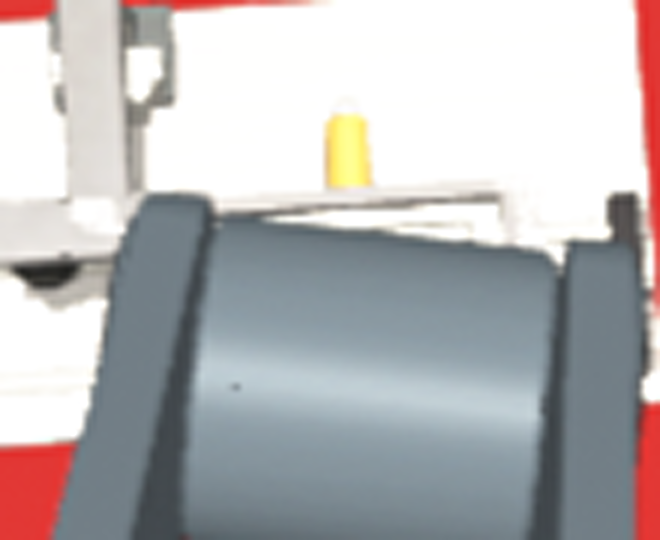

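The tray is home: the TCP is at station x -74.5 mm (expected -75), with the contact force rising. The picture shows the plunger at about (347,150) and the holder still in line. I ease the forward push and slide.

```bash
python3 drive.py '.001 0 0 0 0;.001 .002 0 0 0;.001 .006 0 0 0;.001 .012 0 0 0;.001 .02 0 0 0;.001 .028 0 0 0;.001 .036 0 0 0;.001 .044 0 0 0;.001 .05 0 0 0;.001 .055 0 0 0;.001 .058 0 0 0;.001 .06 0 0 0;.001 .06 0 0 0'
python3 - <<'E'
from station import manip, cams, sensors, job
from h import *
s=sensors.sense();th=.0555;R=np.array([[np.cos(th),-np.sin(th)],[np.sin(th),np.cos(th)]])
print(R.T@(s['tcp_pos'][:2]-np.array([.6159,.1217])),R.T@s['force'][:2])
E
```

```text
t: 11.3
tcp_pos: [0.5423, 0.103, 0.0804]
tool_rot: [-0.028, 1.0, 0.0, -0.002]
force: [-4.8, -1.3, 1.6]
finger_gap: 0.146
gripper_force: 98.1
[-0.07452408 -0.01454259] [-4.86325154 -1.00073007]
```

```bash
f(){ grep -E 'tcp_pos|^force'|tr '\n' ' ';echo; }
python3 drive.py '0 .001 0 0 0;0 .002 0 0 0;0 .002 0 0 0'|f
python3 drive.py '0 .001 0 0 0;0 .002 0 0 0;0 .002 0 0 0'|f
python3 drive.py '0 .001 0 0 0;0 .002 0 0 0;0 .002 0 0 0'|f
python3 drive.py '0 .001 0 0 0;0 .002 0 0 0;0 .002 0 0 0'|f
python3 drive.py '0 .001 0 0 0;0 .001 0 0 0'|f
python3 drive.py '0 .001 0 0 0;0 .001 0 0 0'|f
```

```text
tcp_pos: [0.5422, 0.1047, 0.0804] force: [-5.1, -1.8, 1.6] 
tcp_pos: [0.5421, 0.1067, 0.0804] force: [-5.0, -1.5, 0.5] 
tcp_pos: [0.542, 0.1087, 0.0804] force: [-4.5, -1.6, 1.4] 
tcp_pos: [0.5418, 0.1101, 0.0804] force: [-6.2, -3.4, 1.5] 
tcp_pos: [0.5416, 0.1106, 0.0804] force: [-6.0, -6.7, 2.1] 
tcp_pos: [0.5416, 0.1111, 0.0805] force: [-6.9, -8.2, 3.4]
```

```bash
f(){ grep -E 'tcp_pos|^force'|tr '\n' ' ';echo; }
for i in 1; do python3 drive.py '0 .001 0 0 0;0 .001 0 0 0'|f
python3 drive.py '0 .001 0 0 0;0 .001 0 0 0'|f
python3 drive.py '0 .001 0 0 0;0 .001 0 0 0'|f
python3 drive.py '0 .001 0 0 0;0 .001 0 0 0'|f; done
```

```text
tcp_pos: [0.5415, 0.1117, 0.0806] force: [-6.3, -8.5, 3.2] 
tcp_pos: [0.5415, 0.1125, 0.0806] force: [-6.0, -9.8, 3.1] 
tcp_pos: [0.5414, 0.1136, 0.0806] force: [-6.6, -8.7, 3.3] 
tcp_pos: [0.5413, 0.115, 0.0805] force: [-5.8, -8.3, 3.2]
```

```bash
f(){ grep -E 'tcp_pos|^force'|tr '\n' ' ';echo; }
python3 drive.py '0 .001 0 0 0;0 .001 0 0 0'|f
python3 drive.py '0 .001 0 0 0;0 .001 0 0 0'|f
```

```text
tcp_pos: [0.5413, 0.1165, 0.0805] force: [-6.4, -5.7, 2.7] 
tcp_pos: [0.5413, 0.1177, 0.0805] force: [-5.8, -5.3, 1.6]
```

```bash
f(){ grep -E 'tcp_pos|^force'|tr '\n' ' ';echo; }
python3 drive.py '0 .001 0 0 0;0 .001 0 0 0'|f
python3 drive.py '0 .001 0 0 0;0 .001 0 0 0'|f
```

```text
tcp_pos: [0.5412, 0.119, 0.0804] force: [-5.8, -4.1, 1.1] 
tcp_pos: [0.5412, 0.1203, 0.0804] force: [-5.4, -3.2, 0.6]
```

```bash
f(){ grep -E 'tcp_pos|^force'|tr '\n' ' ';echo; }
python3 drive.py '0 .001 0 0 0;0 .001 0 0 0'|f
python3 drive.py '0 .001 0 0 0;0 .001 0 0 0'|f
python3 - <<'E'
from station import manip, cams, sensors, job
from h import *
import cv2
s=sensors.sense();th=.0555;R=np.array([[np.cos(th),-np.sin(th)],[np.sin(th),np.cos(th)]])
print(R.T@(s['tcp_pos'][:2]-np.array([.6159,.1217])),R.T@s['force'][:2])
c=cams.snapshot('top')
cv2.imwrite('pics/t4.png',cv2.resize(c['pixels'][150:250,230:330,::-1],None,fx=6,fy=6,interpolation=cv2.INTER_CUBIC))
E
```

```text
tcp_pos: [0.5412, 0.1215, 0.0804] force: [-5.6, -1.9, 1.2] 
tcp_pos: [0.5411, 0.1226, 0.0804] force: [-5.4, -1.1, 0.9] 
[-0.07459453  0.00506157] [-5.46818982 -0.77198503]
```

View pics/t4.png

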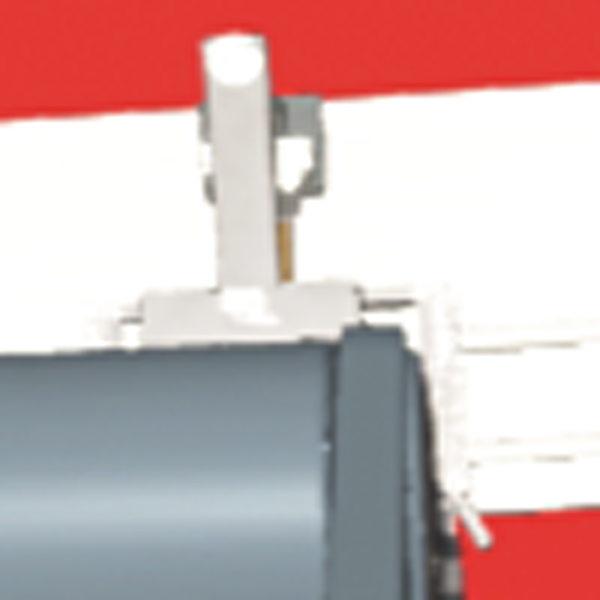

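The head arm is at u≈245 and the block spans u≈200–325 (centre ≈262 at v=150). The plunger's right edge is at (292,250) and the right guide tip at (485,540). I compare the carriage with the notch.

```bash
python3 - <<'E'
import pickle
from h import *
np.set_printoptions(precision=4,suppress=True)
c=pickle.load(open('pics/d.pkl','rb'))['top']
th=.0555;R=np.array([[np.cos(th),-np.sin(th)],[np.sin(th),np.cos(th)]]);t=np.array([.6159,.1217])
S=lambda u,v:((u+.5)/6+230-.5,(v+.5)/6+150-.5)
L=lambda q,z:R.T@(px(c,S(*q),z)[:2]-t)
print('guide tip',L((485,540),.044),'plunger c',L((270,250),.036),'block',L((200,120),.045),L((325,110),.045),'head bar',L((141,320),.1174),L((358,315),.1174))
E
python3 drive.py '0 .001 0 0 0;0 .001 0 0 0'|grep -E 'tcp_pos|^force'
```

```text
guide tip [-0.053  -0.0645] plunger c [0.0522 0.0023] block [0.0968 0.0227] [ 0.0973 -0.0199] head bar [0.0159 0.0381] [ 0.0129 -0.0297]
tcp_pos: [0.541, 0.1235, 0.0804]
force: [-5.1, -2.2, 2.1]
```

The carriage is at about 0.0025, within the spread of the notch estimates. My last view goes to the scene camera, which sees the ball and block from behind.

```bash
python3 - <<'E'
from station import manip, cams, sensors, job
from h import *
import cv2,pickle
s=sensors.sense();print(s['force'])
c=cams.snapshot('scene');top=cams.snapshot('top');pickle.dump((c,top),open('pics/d5.pkl','wb'))
cv2.imwrite('pics/s5.png',cv2.resize(c['pixels'][235:345,260:400,::-1],None,fx=5,fy=5,interpolation=cv2.INTER_CUBIC))
th=.0555;R=np.array([[np.cos(th),-np.sin(th)],[np.sin(th),np.cos(th)]]);f=240/np.tan(np.radians(c['fov_y']/2))
for y in(0,.003,.0055):
  w=np.r_[np.array([.6159,.1217])+R@[.064,y],.036];q=c['R']@w+c['t'];print(y,(f*q[:2]/q[2]+[c['cx'],c['cy']]-[260,235]+.5)*5)
E
```

```text
[-5.05861861 -2.21760223  2.08197526]
0 [402.12138222 355.94795347]
0.003 [409.01946718 358.25090489]
0.0055 [414.78104825 360.17443025]
```

View pics/s5.png

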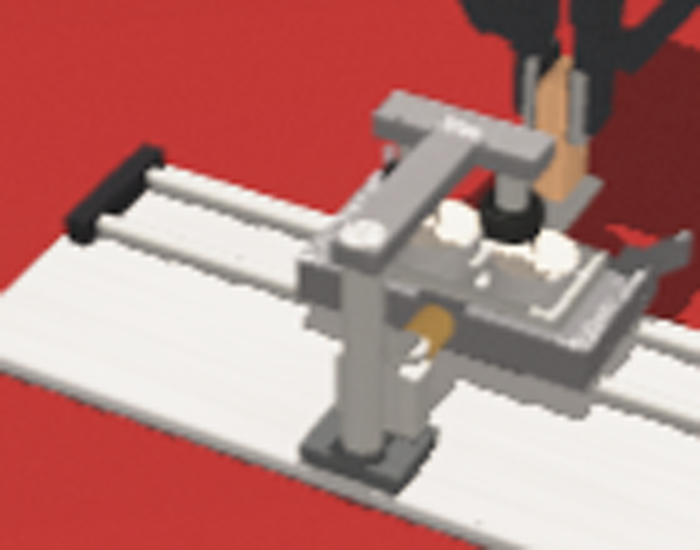

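The ball is at about (420,350), just at the head block, and the tealights are in their cells under the stamps. I measure the carriage travel by template matching between pictures, then nudge forward and watch the force.

```bash
cat > tr.py <<'E'
from station import manip, cams, sensors, job
from h import *
import cv2,pickle
a=pickle.load(open('pics/d.pkl','rb'))['top'];b=cams.snapshot('top');s=sensors.sense()
th=.0555;R=np.array([[np.cos(th),-np.sin(th)],[np.sin(th),np.cos(th)]]);t=np.array([.6159,.1217])
L=lambda q:R.T@(px(a,q,.044)[:2]-t)
up=lambda i:cv2.resize(cv2.cvtColor(i,cv2.COLOR_RGB2GRAY),None,fx=8,fy=8,interpolation=cv2.INTER_CUBIC)
A,B=up(a['pixels']),up(b['pixels'])
x,y,w,h=341,229,12,14
r=cv2.matchTemplate(B[8*215:8*255,8*270:8*340],A[8*y:8*(y+h),8*x:8*(x+w)],cv2.TM_CCOEFF_NORMED)
_,m,_,p=cv2.minMaxLoc(r);u=(p[0]/8+270,p[1]/8+215)
print('match',round(m,3),'carriage moved',L(u)-L((x,y)),'tcp st',R.T@(s['tcp_pos'][:2]-t),'F',R.T@s['force'][:2])
E
python3 tr.py
python3 drive.py '0 .001 0 0 0;0 .001 0 0 0;0 .001 0 0 0'|grep -E 'tcp_pos|^force'; python3 tr.py
python3 drive.py '0 .001 0 0 0;0 .001 0 0 0;0 .001 0 0 0'|grep -E 'tcp_pos|^force'; python3 tr.py
```

```text
match 0.798 carriage moved [0.00102489 0.14345545] tcp st [-0.07459142  0.00598103] F [-5.14280073 -1.16648732]
tcp_pos: [0.541, 0.1241, 0.0804]
force: [-4.9, -4.4, 1.5]
match 0.797 carriage moved [4.22928210e-05 7.98531143e-02] tcp st [-0.07462954  0.00648914] F [-5.04981346 -4.57052468]
tcp_pos: [0.5409, 0.1246, 0.0804]
force: [-5.1, -6.2, 2.4]
match 0.831 carriage moved [5.92574621e-05 8.01046771e-02] tcp st [-0.07474921  0.00708372] F [-5.79339527 -5.01643885]
```

Now the push rises steeply again, so the ball is in the notch and resisting the far ridge. I ease the command back to a neutral push.

```bash
python3 drive.py '0 -.001 0 0 0;0 -.002 0 0 0;0 -.002 0 0 0;0 -.002 0 0 0'|grep -E 'tcp_pos|^force'; python3 tr.py
python3 drive.py '0 -.001 0 0 0;0 -.001 0 0 0;0 -.001 0 0 0'|grep -E 'tcp_pos|^force'; python3 tr.py
```

```text
tcp_pos: [0.5411, 0.1237, 0.0804]
force: [-5.0, -1.4, 1.9]
match 0.799 carriage moved [0.00151449 0.14317433] tcp st [-0.07452595  0.00611767] F [-5.52214511 -2.3150955 ]
tcp_pos: [0.5413, 0.1231, 0.0804]
force: [-6.2, 0.4, 0.5]
match 0.798 carriage moved [0.00153146 0.14342596] tcp st [-0.07440604  0.00555225] F [-4.90098419 -0.06252918]
```

```bash
python3 drive.py '0 0 0 0 0;0 0 0 0 0;0 0 0 0 0'; python3 -c "
from station import manip, cams, sensors, job
print(job.sign_off())"
```

```text
t: 17.1
tcp_pos: [0.5413, 0.1231, 0.0804]
tool_rot: [-0.028, 1.0, 0.0, -0.001]
force: [-6.1, -0.0, 1.6]
finger_gap: 0.145
gripper_force: 98.2
the job is handed in; nothing more can be done
None
```

I slid the tray home against the back stop and the carriage into the notch. The push peaked at 9.8 N, fell to about 1 N, then rose again against the far ridge. I handed in at 17.1 s, still gripping the handle with the push eased to zero; the tealights were in their cells in the last picture.

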